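# Fit the keyed vial carrier on the tilted mixer

## Task

Get the mixer ready for vials: of the two mirror-image vial carriers on the table, only one drops over the three pins of the mixer's tilted platform. Seat the carrier that fits fully home on the platform, handle up, then turn the keeper at the platform's upper edge fully over the carrier's edge to lock it. Leave the other carrier lying flat on the table, handle up, and do not disturb the jar, the dropper bottle or the marker.

Things in the scene. Friction and masses are not known exactly. Their poses are not given: they have to be found in the camera images.
- mixer: white rocking mixer fixed on the table, base 165 x 150 mm (x, y), 58 mm high; a yoke on it carries the tilted platform, which does not move. Origin: centre of its underside; its front with knob and switch looks along its -x.
- mixer_head: the mixer's aluminium platform, leaning 30 degrees towards the mixer's front. Origin: on its face, where a seated carrier's origin comes to lie, 118 mm above the table; x up the slope, y left along the face, z square out of it. The face spans x = -55 to 95, y = -65 to 65 mm. A seated carrier lies with its underside on the face and its x, y, z along these axes.
- key_mid (a point): the midpoint on the face between two key pins, at (x, y) = (30, 0) mm of mixer_head, same axes. The keys stand 42 mm to either side along y, one 14 mm and one 8 mm thick; which is on which side varies and is not reported: look, or try a carrier on. A wrong carrier stops about 10 mm above the face, held up by the thick key.
- third_pin (a point): foot, on the face, of the third pin, 8 mm thick, at (x, y) = (-36, 0) mm of mixer_head, same axes. All three pins stand 14 mm out of the face along z; the last 5 mm are a tapered nose (to 45 percent of the thickness).
- carrier_a: aluminium vial carrier, mirror image of the other one: plate 96 x 120 mm (its x, y), 6 mm thick, 0.26 kg. Through holes, 1.6 mm wider than the pins: 9.6 mm at (x, y) = (-36, 0); at (30, +42) and (30, -42) mm one of 15.6 and one of 9.6 mm, the large one at y = +42. Grey vial clips near its y ends, 21 mm high. Origin: centre of the underside, z to the handle side. Starts flat on the table, turned any way round.
- carrier_a_handle (a point): centre of the carrier's black handle bar, 37 mm above the plate's underside over its origin. The bar runs along the carrier's y: 70 mm long, 14 mm wide, 22 mm high (from 26 to 48 mm above the underside), carried on two legs 29 mm either side. Axes are those of the carrier.
- carrier_b: aluminium vial carrier, mirror image of the other one: plate 96 x 120 mm (its x, y), 6 mm thick, 0.26 kg. Through holes, 1.6 mm wider than the pins: 9.6 mm at (x, y) = (-36, 0); at (30, +42) and (30, -42) mm one of 15.6 and one of 9.6 mm, the large one at y = -42. Grey vial clips near its y ends, 21 mm high. Origin: centre of the underside, z to the handle side. Starts flat on the table, turned any way round.
- carrier_b_handle (a point): centre of the carrier's black handle bar, 37 mm above the plate's underside over its origin. The bar runs along the carrier's y: 70 mm long, 14 mm wide, 22 mm high (from 26 to 48 mm above the underside), carried on two legs 29 mm either side. Axes are those of the carrier.
- keeper (a joint): angle (rad) of the steel keeper about its pivot, which is square to the face at x = 64, y = 0 mm of mixer_head; counter-clockwise seen from outside. 0: nose to the platform's +y; 1.57: nose down the slope, 2 mm over the edge of a seated carrier. Stops at -0.5 and 1.6; starts between -0.35 and 0.1, clear of the carrier. Stays where left; takes 0.04 N m.
- keeper_grip (a point): point in the keeper's upright thumb bar, 4 mm from the pivot axis along the nose and 30 mm above the face. The bar is 10 mm thick, 36 mm long along the nose, centred here, its top 41 mm above the face. The nose is 14 mm wide, reaches 35 mm from the pivot, underside 8 mm above the face. Axes are the keeper's: y along the nose, z square out of the face.
- white_jar: bystander: white screw-lid jar, 34 mm wide, 45 mm high; origin at the centre of its underside
- dropper_bottle: bystander: white dropper bottle, 25 mm wide, 66 mm high; origin at the centre of its underside
- marker: bystander: marker pen lying on the table, 131 mm long along its y, 14 mm thick; origin at its underside

How it is judged:
On the way, in this order (a step that is already met when the one before it is completed fails the run):
1. the carrier that fits is seated on the platform over all three pins (((z of carrier_a in the frame of mixer_head between -0.003 and 0.0025 m and distance between carrier_a and mixer_head below 0.004 m and angle between the z axis of carrier_a and the z axis of mixer_head, either way round below 0.04 rad and angle between the x axis of carrier_a and the x axis of mixer_head, either way round below 0.06 rad) or (z of carrier_b in the frame of mixer_head between -0.003 and 0.0025 m and distance between carrier_b and mixer_head below 0.004 m and angle between the z axis of carrier_b and the z axis of mixer_head, either way round below 0.04 rad and angle between the x axis of carrier_b and the x axis of mixer_head, either way round below 0.06 rad))), for 0.2 s.
2. the keeper is turned over the seated carrier's edge (((z of carrier_a in the frame of mixer_head between -0.003 and 0.0025 m and distance between carrier_a and mixer_head below 0.004 m and angle between the z axis of carrier_a and the z axis of mixer_head, either way round below 0.04 rad and angle between the x axis of carrier_a and the x axis of mixer_head, either way round below 0.06 rad) or (z of carrier_b in the frame of mixer_head between -0.003 and 0.0025 m and distance between carrier_b and mixer_head below 0.004 m and angle between the z axis of carrier_b and the z axis of mixer_head, either way round below 0.04 rad and angle between the x axis of carrier_b and the x axis of mixer_head, either way round below 0.06 rad)) and value of joint keeper above 1.3 rad), for 0.2 s.
At the end, for the whole second after the job is handed in: One carrier sits over the three pins: underside within 2.5 mm of the face, origin within 4 mm of the platform's, square to it within 0.04 rad. The keeper is beyond 1.3 rad over its edge. The other carrier lies flat on the table (6 mm, 0.06 rad), handle up. All at rest ((((z of carrier_a in the frame of mixer_head between -0.003 and 0.0025 m and distance between carrier_a and mixer_head below 0.004 m and angle between the z axis of carrier_a and the z axis of mixer_head, either way round below 0.04 rad and angle between the x axis of carrier_a and the x axis of mixer_head, either way round below 0.06 rad) and linear speed of carrier_a below 0.02 m/s and (height (world z) of carrier_b between -0.004 and 0.006 m and angle between carrier_b's own z axis and vertical below 0.06 rad and linear speed of carrier_b below 0.02 m/s)) or ((z of carrier_b in the frame of mixer_head between -0.003 and 0.0025 m and distance between carrier_b and mixer_head below 0.004 m and angle between the z axis of carrier_b and the z axis of mixer_head, either way round below 0.04 rad and angle between the x axis of carrier_b and the x axis of mixer_head, either way round below 0.06 rad) and linear speed of carrier_b below 0.02 m/s and (height (world z) of carrier_a between -0.004 and 0.006 m and angle between carrier_a's own z axis and vertical below 0.06 rad and linear speed of carrier_a below 0.02 m/s))) and value of joint keeper above 1.3 rad); the robot touches nothing.
It fails at once if the white jar is moved by more than 3 cm or tipped (distance of white_jar from where it was at the start of the episode above 0.03 m or angle between white_jar's own z axis and vertical above 0.4 rad).
It fails at once if the dropper bottle is moved by more than 3 cm or tipped (distance of dropper_bottle from where it was at the start of the episode above 0.03 m or angle between dropper_bottle's own z axis and vertical above 0.4 rad).
It fails at once if the marker is moved by more than 3 cm or tipped (distance of marker from where it was at the start of the episode above 0.03 m).
It also fails if it takes over 72 s, if anything falls off the work surface, if the arm or the gripper's body presses on something with over 40 N, if the wrist force passes 120 N, or if a joint passes its speed limit or range.

## Robot

A 6-joint arm with a two-finger parallel gripper is mounted at the origin on a cart in front of the work surface, level with it; the furniture and walls round the work are solid. World frame = base frame: x ahead of the robot, y to its left, z up, the work surface at z = 0. Lengths are in m, angles in rad, forces in N, time in s.
With the tool pointing down it reaches from about 0.35 to 0.875 m from the base axis. Payload 4.2 kg.
Tool frame: the origin (TCP) lies at the very end of the fingers, on their centre line; the grasp point (between the pads) lies 19 mm behind it; z points along the fingers, y is the line along which they close (so a half turn about z gives the same grasp; the last joint's range is limited). The gripper opens to 87 mm and grips with 3 to 60 N. Pads are 19 mm wide; open, the fingers measure 117 mm over their backs; the gripper's body (75 mm by 190 mm) begins 51 mm behind the grasp point.
Start: joints at [1.36, 0.385, 0.008, 0, -1.194, -0.259], TCP at [0.283, 0.557, 0.223] pointing down, gripper open.
Joint ranges: [-3.14, 3.14], [-1.21, 2.06], [-1.07, 1.41], [-3.16, 2.05], [-2.99, -0.16], [-3.1, 3.1]. Speed limits (rad/s): [2.79, 2.79, 3.14, 3.14, 3.14, 3.14].

## Interface

Orientations are given as [roll, pitch, yaw] about the fixed x, y, z axes, in that order (R = Rz(yaw) Ry(pitch) Rx(roll)).
In Python, from workcell import r, eyes, hand_in gives the robot as it stands. Calls block until the motion is done:
- r.move_pose(position, orientation): joint-space move of the TCP to a pose.
- r.movel(position, orientation=None, rate=0.15, threshold=None): straight line of the TCP; orientation=None keeps the orientation; rate is the mean speed in m/s. With threshold (N) it stops when the force on the tool has changed by that much, and returns True; else False.
- r.movej(angles): joint-space move.
- r.gripper_to(opening, squeeze=None): finger opening in m; squeeze is the grip in N (None keeps the last); returns when the fingers have stopped.
- r.sleep(seconds).
- r.ik(position, orientation): joint angles nearest the present ones, or None.
- r.read_state(): the state.
- eyes.capture(name): name is "side" or "top" or "wrist"; returns the picture (400x640x3 uint8, blue, green, red); there is no depth.
- eyes.camera_model(name): a dict with "fx", "fy", "cx", "cy" (pixels), "rvec" (rotation vector, rad) and "tvec" (3), from world to camera coordinates, as OpenCV has them; the wrist camera has in their place "tool_from_camera" (4x4, takes a point from camera to tool coordinates, whose origin is the TCP and whose axes are the flange's). Camera axes: x right, y down, z forward; pixel columns grow to the right and rows downward; lengths in m; the calibration is good to about 2 mm. A picture is of the moment at which its call begins: read the wrist's pose just before it. camera_model takes no time and is no camera call.
A pose or a line that the arm cannot do raises r.IKError and nothing moves.
- hand_in(): hands the job in; it is judged then, once.
The state is a dict: "time_s": time; "q": joint angles; "dq": joint speeds; "joint_efforts": joint torques, N m; "tool_pos": TCP position; "orientation": TCP orientation; "wrist_force": force on the tool from outside, world axes, zero at the start; "moment": the same for the moment, N m; "grip_width": finger opening in m; "grasp_force": force on a finger pad.
Only numpy, scipy, OpenCV 4.12 (cv2) and the standard library are available. Lean on these libraries where they do the work, as an engineer would, in place of code of your own. Each camera call takes 0.05 s, during which the arm holds its last target. There are 200 camera calls.

## Working session

There is one attempt and no reset: what is moved stays moved. The work goes in short steps, each a Python script; the robot and the scene stay as the last script left them, time stands still between calls to the robot, and variables do not carry over. Pictures are saved under pics/ and viewed, at most 10 in all, crops included, and the job is handed in when it is done.

```bash
ls; mkdir -p pics; python3 - <<'E'
from workcell import r, eyes
import cv2
for n in("top","side"):
    im=eyes.capture(n); cv2.imwrite(f"pics/{n}0.png",im); m=eyes.camera_model(n); print(n,m)
print(eyes.camera_model("wrist")); print(r.read_state())
E
```

```text
pics
top {'fx': 505.100443802539, 'fy': 505.100443802539, 'cx': 324.2637871229109, 'cy': 194.21763506843982, 'rvec': array([ 2.16191242, -2.18372787,  0.09738391]), 'tvec': array([-0.1402473 ,  0.54304805,  1.12434828])}
side {'fx': 429.30458338870847, 'fy': 429.30458338870847, 'cx': 324.37474965807604, 'cy': 203.72534202457928, 'rvec': array([ 0.28744895, -2.69856454,  1.40415941]), 'tvec': array([0.49430422, 0.25907858, 0.79782312])}
{'fx': 305.1379193540596, 'fy': 305.1379193540596, 'cx': 321.9222285652504, 'cy': 199.55982175268176, 'tool_from_camera': array([[ 5.93346775e-04, -9.56673538e-01, -2.91162136e-01,
         8.12715214e-02],
       [ 9.99999799e-01,  6.32752696e-04, -4.11836021e-05,
        -8.88994530e-04],
       [ 2.23632889e-04, -2.91162053e-01,  9.56673721e-01,
        -1.62448628e-01],
       [ 0.00000000e+00,  0.00000000e+00,  0.00000000e+00,
         1.00000000e+00]])}
{'time_s': 0.1, 'q': array([ 1.35962341e+00,  3.85482862e-01,  6.77234530e-03, -4.37366813e-04,
       -1.19396042e+00, -2.58615496e-01]), 'dq': array([-0.00051915, -0.00204005,  0.00213405,  0.0020617 ,  0.00064468,
        0.00016362]), 'joint_efforts': array([-6.43221956e-04, -3.91688633e+01,  1.87934750e+01,  4.23190758e+00,
        1.34448914e-02, -7.27861607e-05]), 'tool_pos': array([0.28267174, 0.55683776, 0.22157054]), 'orientation': array([ 3.13967642e+00, -8.65641104e-05, -4.69949652e-01]), 'wrist_force': array([ 0.01162773,  0.29068936, -0.36452311]), 'moment': array([ 0.03725472, -0.02001129,  0.03300449]), 'grasp_force': 0.0, 'grip_width': 0.08700460446588935}
```

View pics/top0.png

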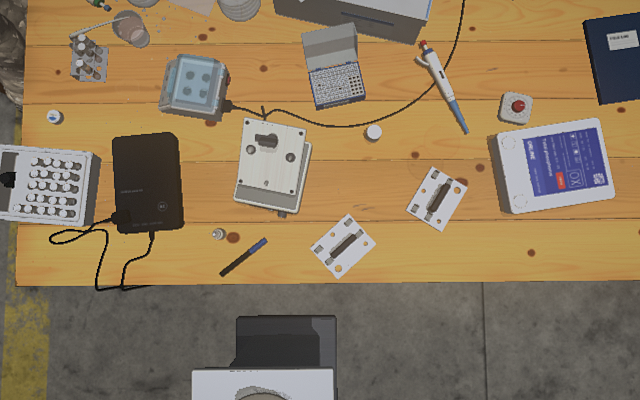

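View pics/side0.png

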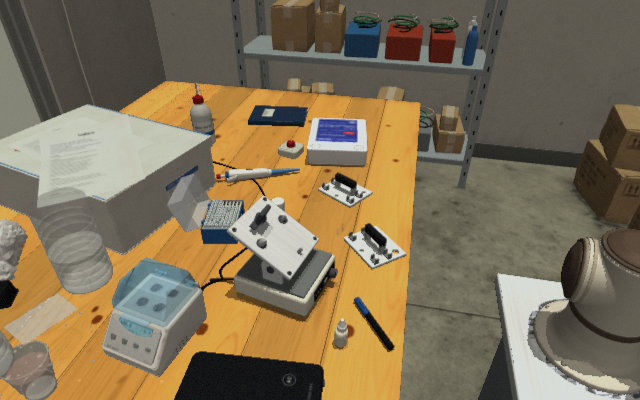

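The top view shows the mixer at (272,165), one carrier at (342,246) and another at (437,198). The jar is at (374,132), the bottle at (218,234) and the marker at (244,257). Next I'll enlarge the relevant part.

```bash
cat > h.py <<'E'
import numpy as np, cv2
from scipy.spatial.transform import Rotation as R
from workcell import r, eyes
def ray(n,uv,st=None):
    m=eyes.camera_model(n)
    d=np.array([(uv[0]-m["cx"])/m["fx"],(uv[1]-m["cy"])/m["fy"],1.])
    if n=="wrist":
        T=np.eye(4);T[:3,:3]=R.from_euler('xyz',st["orientation"]).as_matrix();T[:3,3]=st["tool_pos"]
        T=T@m["tool_from_camera"]; return T[:3,3],T[:3,:3]@d
    C=cv2.Rodrigues(m["rvec"])[0]; return -C.T@m["tvec"],C.T@d
def at_z(n,uv,z,st=None):
    o,d=ray(n,uv,st); return o+d*(z-o[2])/d[2]
def proj(n,P,st=None):
    m=eyes.camera_model(n);P=np.atleast_2d(np.asarray(P,float))
    if n=="wrist":
        T=np.eye(4);T[:3,:3]=R.from_euler('xyz',st["orientation"]).as_matrix();T[:3,3]=st["tool_pos"]
        T=np.linalg.inv(T@m["tool_from_camera"]);p=P@T[:3,:3].T+T[:3,3]
    else: p=P@cv2.Rodrigues(m["rvec"])[0].T+m["tvec"]
    return np.c_[m["fx"]*p[:,0]/p[:,2]+m["cx"],m["fy"]*p[:,1]/p[:,2]+m["cy"]]
def crop(im,x0,y0,w,h,s,f):
    cv2.imwrite(f,cv2.resize(im[y0:y0+h,x0:x0+w],None,fx=s,fy=s,interpolation=cv2.INTER_CUBIC))
E
python3 - <<'E'
from h import *
im=cv2.imread("pics/top0.png")
A=cv2.resize(im[105:225,225:325],None,fx=4,fy=4,interpolation=2)
B=cv2.resize(im[160:280,305:405],None,fx=4,fy=4,interpolation=2)
cv2.imwrite("pics/c1.png",np.hstack([A,B]))
for uv in [(342,246),(437,198),(272,165),(374,132),(244,257)]: print(uv,at_z("top",uv,0.0).round(3))
E
```

```text
(342, 246) [ 0.424 -0.185  0.   ]
(437, 198) [ 0.532 -0.407  0.   ]
(272, 165) [ 0.614 -0.024  0.   ]
(374, 132) [ 0.69  -0.264  0.   ]
(244, 257) [0.401 0.04  0.   ]
```

View pics/c1.png

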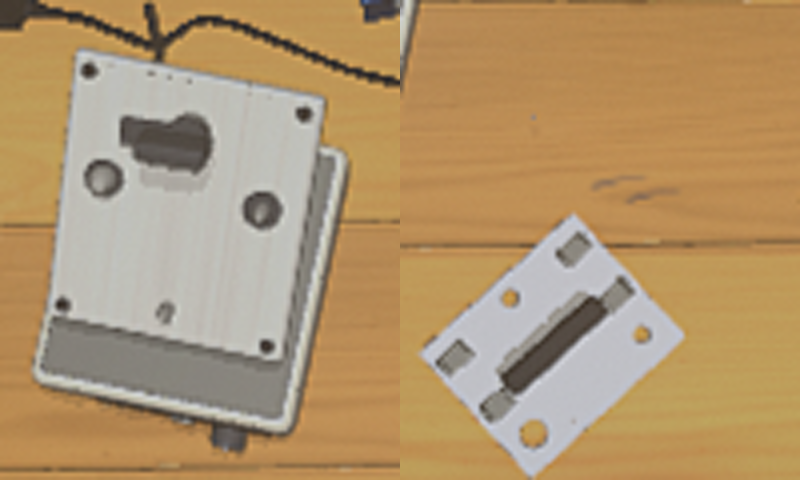

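```bash
cat >> h.py <<'E'
from scipy.optimize import least_squares
def headT(p):
    T=np.eye(4);T[:3,:3]=(R.from_euler('z',p[2])*R.from_euler('y',-np.pi/6)).as_matrix();T[:3,3]=[p[0],p[1],.118];return T
def tableT(p):
    T=np.eye(4);T[:3,:3]=R.from_euler('z',p[2]).as_matrix();T[:3,3]=[p[0],p[1],0];return T
def fit(mk,pts,uv,p0,n="top",st=None):
    pts=np.array(pts,float);uv=np.array(uv,float)
    def f(p):
        T=mk(p);return (proj(n,pts@T[:3,:3].T+T[:3,3],st)-uv).ravel()
    s=least_squares(f,p0);return s.x,s.fun
E
python3 - <<'E'
from h import *
A=np.array([(77,50),(325,100),(280,360),(50,318)])/4+[225,105]
p,e=fit(headT,[(.095,.065,0),(.095,-.065,0),(-.055,-.065,0),(-.055,.065,0)],A,[.6,0,0]);print(p,e.round(1))
B=(np.array([(575,213),(685,335),(533,477),(420,353),(510,298),(533,433),(642,334)])-[400,0])/4+[305,160]
b,e=fit(tableT,[(-.048,.06,.006),(.048,.06,.006),(.048,-.06,.006),(-.048,-.06,.006),(-.036,0,.006),(.03,-.042,.006),(.03,.042,.006)],B,[.42,-.18,-2.3]);print("b",b,e.round(1))
T=headT(p)
# look square at the face
for d in (.13,.16,.1):
  for s in (0,np.pi):
    Rt=T[:3,:3]@R.from_euler('zx',[s,0]).as_matrix()@np.diag([1,-1,-1.])
    pos=T[:3,3]+T[:3,:3]@[.02,0,d]
    o=R.from_matrix(Rt).as_euler('xyz');print(d,s,pos.round(3),o.round(3),r.ik(pos,o))
E
```

```text
[ 0.59262641 -0.03121642 -0.20649352] [-0.5 -0.1  0.4 -0.3  0.9  0.8 -0.8 -0.4]
b [ 0.42366025 -0.18787811 -2.41428902] [-0.4 -0.3  0.4  0.2 -0.3  0.3 -0.3 -0.1  0.1 -0.1  0.3  0.   0.1 -0.1]
0.13 0 [ 0.546 -0.021  0.241] [ 3.142 -0.524 -0.206] [ 0.34735517  0.0038644  -0.75800956  0.66835773 -0.43826784  0.4584104 ]
0.13 3.141592653589793 [ 0.546 -0.021  0.241] [3.142 0.524 2.935] [ 0.34735517  0.0038644  -0.75800956  0.66835773 -0.43826784 -2.68318225]
0.16 0 [ 0.531 -0.018  0.267] [ 3.142 -0.524 -0.206] [ 0.390081   -0.04933196 -0.72046147  0.58842282 -0.53064707  0.51692917]
0.16 3.141592653589793 [ 0.531 -0.018  0.267] [3.142 0.524 2.935] [ 0.390081   -0.04933196 -0.72046147  0.58842282 -0.53064707 -2.62466348]
0.1 0 [ 0.561 -0.025  0.215] [ 3.142 -0.524 -0.206] [ 0.2922263   0.0585443  -0.7998733   0.79681404 -0.340984    0.36289563]
0.1 3.141592653589793 [ 0.561 -0.025  0.215] [3.142 0.524 2.935] [ 0.2922263   0.0585443  -0.7998733   0.79681404 -0.340984   -2.77869703]
```

```bash
cat >> h.py <<'E'
def toolpose(T,p,yaw):
    """tool pose: TCP at p in frame T, pointing along -z of T, tool x turned by yaw from T's x"""
    Rt=T[:3,:3]@R.from_euler('z',yaw).as_matrix()@np.diag([1,-1,-1.])
    return T[:3,3]+T[:3,:3]@np.array(p,float),R.from_matrix(Rt).as_euler('xyz')
E
python3 - <<'E'
from h import *
p=[.5926,-.0312,-.2065];T=headT(p)
r.move_pose(*toolpose(T,[.0,0,.14],0))
st=r.read_state();im=eyes.capture("wrist");cv2.imwrite("pics/w1.png",im)
np.save("w1.npy",np.r_[st["tool_pos"],st["orientation"]]);print(st["time_s"])
pts=np.array([(.03,.042,0),(.03,-.042,0),(-.036,0,0),(.095,.065,0),(.095,-.065,0),(-.055,-.065,0),(-.055,.065,0)])
print(proj("wrist",pts@T[:3,:3].T+T[:3,3],st).round())
for y in(np.pi/2,-np.pi/2):
  for h in(.018,.1): print(y,h,r.ik(*toolpose(T,[0,0,h],y)))
for a in np.arange(-.4,1.7,.4):
  for o in (0,np.pi):print("k",round(a,1),r.ik(*toolpose(T,[.064,0,.02],a+np.pi/2*0+o+np.pi/2)))
b=tableT([.4237,-.1879,-2.4143])
for y in(np.pi/2,-np.pi/2): print("b",y,r.ik(*toolpose(b,[0,0,.02],y)))
E
```

```text
2.3083
[[281. 161.]
 [366. 161.]
 [323. 223.]
 [254.  92.]
 [393.  92.]
 [384. 240.]
 [263. 240.]]
1.5707963267948966 0.018 None
1.5707963267948966 0.1 [ 0.28138991  0.03996544 -0.86693197  0.90054117 -0.3037331   1.83317993]
-1.5707963267948966 0.018 None
-1.5707963267948966 0.1 [ 0.28138991  0.03996544 -0.86693197  0.90054117 -0.3037331  -1.30841273]
k -0.4 [ 0.10331684  0.23684127 -0.76956023  1.19073518 -0.16490229  1.28514156]
k -0.4 [ 0.10331684  0.23684127 -0.76956023  1.19073518 -0.16490229 -1.85645109]
k 0.0 [ 0.10331684  0.23684127 -0.76956023  1.19073518 -0.16490229  1.68514156]
k 0.0 [ 0.10331684  0.23684127 -0.76956023  1.19073518 -0.16490229 -1.45645109]
k 0.4 [ 0.10331684  0.23684127 -0.76956023  1.19073518 -0.16490229  2.08514156]
k 0.4 [ 0.10331684  0.23684127 -0.76956023  1.19073518 -0.16490229 -1.05645109]
k 0.8 [ 0.10331684  0.23684127 -0.76956023  1.19073518 -0.16490229  2.48514156]
k 0.8 [ 0.10331684  0.23684127 -0.76956023  1.19073518 -0.16490229 -0.65645109]
k 1.2 [ 0.10331684  0.23684127 -0.76956023  1.19073518 -0.16490229  2.88514156]
k 1.2 [ 0.10331684  0.23684127 -0.76956023  1.19073518 -0.16490229 -0.25645109]
k 1.6 [ 0.10331684  0.23684127 -0.76956023  1.19073518 -0.16490229 -2.99804375]
k 1.6 [ 0.10331684  0.23684127 -0.76956023  1.19073518 -0.16490229  0.14354891]
b 1.5707963267948966 [-6.54185557e-02  3.84271594e-01 -6.28619797e-01  4.44089210e-16
 -5.57904936e-01  7.92711209e-01]
b -1.5707963267948966 [-6.54185557e-02  3.84271594e-01 -6.28619797e-01  4.44089210e-16
 -5.57904936e-01 -2.34888144e+00]
```

View pics/w1.png

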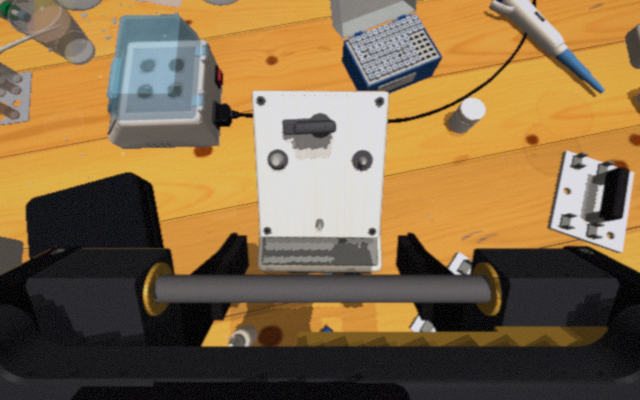

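The wrist view shows the platform square on: keys at (278,159) and (363,159), keeper pivot about (322,125) with its nose to the left (+y), third pin at (319,224). I'll enlarge it, and scan tilted grasps, because joint 5 runs out of range when the tool is square to the face.

```bash
cat >> h.py <<'E'
def tp2(T,g,yaw,tilt):
    """grasp point (19 mm behind TCP) at g in T; tool leaning by tilt about its own closing axis y"""
    Rt=T[:3,:3]@R.from_euler('z',yaw).as_matrix()@np.diag([1,-1,-1.])@R.from_euler('y',tilt).as_matrix()
    return T[:3,3]+T[:3,:3]@np.array(g,float)+Rt@[0,0,.019],R.from_matrix(Rt).as_euler('xyz')
E
python3 - <<'E'
from h import *
im=cv2.imread("pics/w1.png");crop(im,245,82,150,165,3.6,"pics/c2.png")
T=headT([.5926,-.0312,-.2065]);b=tableT([.4237,-.1879,-2.4143])
for y in(np.pi/2,-np.pi/2):
  for t in np.arange(-.7,.71,.175):
    print(round(y,2),round(t,2),[None if (q:=r.ik(*tp2(T,[0,0,h],y,t))) is None else q.round(2) for h in(.037,.08,.12)],"b",r.ik(*tp2(b,[0,0,.037],y,t)) is not None)
E
```

```text
1.57 -0.7 [array([ 0.46,  0.43, -0.75,  1.13, -0.96,  1.32]), array([ 0.51,  0.35, -0.75,  1.05, -1.01,  1.39]), array([ 0.56,  0.28, -0.74,  0.98, -1.07,  1.46])] b True
1.57 -0.52 [array([ 0.38,  0.35, -0.81,  1.24, -0.77,  1.32]), array([ 0.45,  0.27, -0.8 ,  1.12, -0.83,  1.42]), array([ 0.51,  0.2 , -0.79,  1.01, -0.9 ,  1.5 ])] b True
1.57 -0.35 [array([ 0.27,  0.28, -0.87,  1.39, -0.56,  1.3 ]), array([ 0.36,  0.2 , -0.85,  1.19, -0.62,  1.45]), array([ 0.43,  0.13, -0.83,  1.04, -0.7 ,  1.56])] b True
1.57 -0.17 [array([ 0.09,  0.23, -0.91,  1.65, -0.31,  1.22]), array([ 0.24,  0.14, -0.9 ,  1.28, -0.39,  1.47]), array([ 0.35,  0.07, -0.86,  1.03, -0.5 ,  1.65])] b True
1.57 0.0 [None, None, array([ 0.28,  0.04, -0.87,  0.89, -0.31,  1.84])] b True
1.57 0.18 [None, None, array([ 0.3 ,  0.03, -0.74,  0.34, -0.26,  2.38])] b True
1.57 0.35 [array([ 0.09,  0.23, -0.43, -0.56, -0.36, -2.88]), array([ 0.13,  0.14, -0.47, -0.45, -0.4 , -3.02]), None] b False
1.57 0.53 [array([-0.1 ,  0.28, -0.31, -0.91, -0.61, -2.44]), array([-0.08,  0.19, -0.34, -0.83, -0.64, -2.55]), array([-0.05
[... 889 characters left out ...]
.3 ])] b True
-1.57 0.18 [array([ 0.09,  0.23, -0.91,  1.65, -0.31, -1.92]), array([ 0.24,  0.14, -0.9 ,  1.28, -0.39, -1.67]), array([ 0.35,  0.07, -0.86,  1.03, -0.5 , -1.49])] b True
-1.57 0.35 [array([ 0.27,  0.28, -0.87,  1.39, -0.56, -1.84]), array([ 0.36,  0.2 , -0.85,  1.19, -0.62, -1.7 ]), array([ 0.43,  0.13, -0.83,  1.04, -0.7 , -1.58])] b True
-1.57 0.53 [array([ 0.38,  0.35, -0.81,  1.24, -0.77, -1.82]), array([ 0.45,  0.27, -0.8 ,  1.12, -0.83, -1.72]), array([ 0.51,  0.2 , -0.79,  1.01, -0.9 , -1.64])] b True
-1.57 0.7 [array([ 0.46,  0.43, -0.75,  1.13, -0.96, -1.82]), array([ 0.51,  0.35, -0.75,  1.05, -1.01, -1.75]), array([ 0.56,  0.28, -0.74,  0.98, -1.07, -1.69])] b True
```

View pics/c2.png

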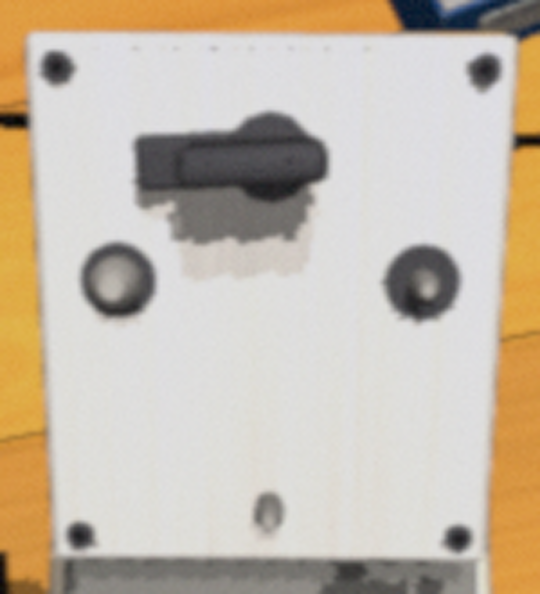

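The enlarged crop (c2) shows the thick pin on the left (+y) at (118,281) and the thin one on the right at (423,281). So carrier_a, the one near (437,198) in the top view, is the one that fits. I'll get its pose and refine the head pose.

```bash
python3 - <<'E'
from h import *
im=cv2.imread("pics/top0.png");crop(im,400,155,75,85,7,"pics/c3.png")
w=np.load("w1.npy");st=dict(tool_pos=w[:3],orientation=w[3:])
uv=np.array([(27,32),(518,37),(490,556),(55,556),(118,281),(423,281)])/3.6+[245,82]
p,e=fit(headT,[(.095,.065,0),(.095,-.065,0),(-.055,-.065,0),(-.055,.065,0),(.03,.042,0.001),(.03,-.042,0.001)],uv,[.59,-.03,-.2],"wrist",st);print(p,e.round(1))
E
```

```text
[ 0.59504265 -0.02851686 -0.20832502] [-1.4 -0.7  1.2 -1.7 -0.4  1.7 -0.2  1.3  0.5 -0.5  0.3 -0.2]
```

View pics/c3.png

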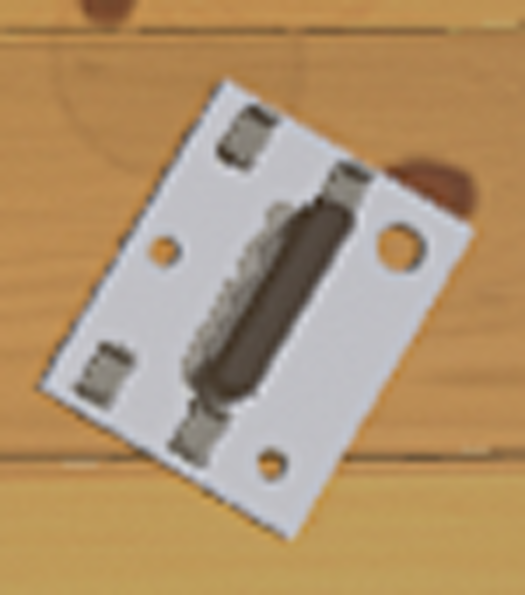

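c3 shows carrier_a with its large hole at (401,248), small holes at (271,464) and (165,252), and the bar from (335,215) to (230,385). Now I'll fit it, hover over it and check up close.

```bash
cat > fit2.py <<'E'
from h import *
uv=np.array([(225,82),(472,232),(290,537),(40,388),(165,252),(401,248),(271,464)])/7+[400,155]
CP=[(-.048,.06,.006),(.048,.06,.006),(.048,-.06,.006),(-.048,-.06,.006),(-.036,0,.006),(.03,.042,.006),(.03,-.042,.006)]
a,e=fit(tableT,CP,uv,[.53,-.41,-.6])
if __name__=="__main__":
    print("a",a,e.round(1))
    w=np.load("w1.npy");st=dict(tool_pos=w[:3],orientation=w[3:])
    A=np.array([(77,50),(325,100),(280,360),(50,318),(103,178),(262,210)])/4+[225,105]
    W=np.array([(27,32),(518,37),(490,556),(55,556),(118,281),(423,281)])/3.6+[245,82]
    P=np.array([(.095,.065,0),(.095,-.065,0),(-.055,-.065,0),(-.055,.065,0),(.03,.042,.001),(.03,-.042,.001)])
    def f(p):
        T=headT(p);T[2,3]=p[3];X=P@T[:3,:3].T+T[:3,3]
        return np.r_[(proj("top",X)-A)/.5,(proj("wrist",X,st)-W)/.8,[[(p[3]-.118)/.001,0]]].ravel()
    s=least_squares(f,[.594,-.03,-.207,.118]);print(s.x,s.fun.reshape(-1,2).round(1).tolist())
    TA=tableT(a)
    for t in(-.175,-.26,-.35): print([None if (q:=r.ik(*tp2(TA,[0,0,h],np.pi/2,t))) is None else q.round(2) for h in(.037,.15)])
    for t in(.175,.35): print([None if (q:=r.ik(*tp2(TA,[0,0,h],-np.pi/2,t))) is None else q.round(2) for h in(.037,.15)])
E
python3 fit2.py
```

```text
a [ 0.52938796 -0.40529382 -2.13332114] [-0.1 -0.3  0.4 -0.2  0.1  0.5 -0.1 -0.1 -0.2 -0.  -0.1  0.   0.   0.1]
[ 0.59458916 -0.02940422 -0.20712265  0.11628829] [[-2.5, -1.7], [-0.9, -2.1], [0.2, 0.0], [-3.0, -2.5], [-0.4, -1.4], [-0.8, -1.8], [-0.1, 0.8], [2.2, -0.6], [0.3, 2.6], [1.3, 2.3], [2.0, 0.5], [1.2, 0.7], [-1.7, 0.0]]
[array([-0.42,  0.72,  0.04, -0.03, -1.07,  1.45]), array([-0.42,  0.61,  0.15, -0.03, -1.28,  1.44])]
[array([-0.43,  0.76,  0.12, -0.04, -1.19,  1.45]), array([-0.43,  0.65,  0.22, -0.04, -1.4 ,  1.45])]
[array([-0.43,  0.8 ,  0.19, -0.05, -1.31,  1.46]), array([-0.43,  0.7 ,  0.29, -0.04, -1.51,  1.45])]
[array([-0.42,  0.72,  0.04, -0.03, -1.07, -1.7 ]), array([-0.42,  0.61,  0.15, -0.03, -1.28, -1.7 ])]
[array([-0.43,  0.8 ,  0.19, -0.05, -1.31, -1.68]), array([-0.43,  0.7 ,  0.29, -0.04, -1.51, -1.69])]
```

```bash
cat >> h.py <<'E'
Y=np.pi/2; TI=-.35; HEAD=[.5942,-.0299,-.207]
E
python3 - <<'E'
from fit2 import *
TA=tableT(a)
r.gripper_to(.06)
r.move_pose(*tp2(TA,[0,0,.15],Y,TI))
st=r.read_state();im=eyes.capture("wrist")
pr=proj("wrist",np.array(CP)@TA[:3,:3].T+TA[:3,3],st);print(pr.round())
for u in pr.round().astype(int): cv2.drawMarker(im,tuple(map(int,u)),(0,0,255),cv2.MARKER_CROSS,8,1)
cv2.imwrite("pics/w2.png",im)
E
```

```text
[[264.  74.]
 [385.  74.]
 [371. 196.]
 [277. 196.]
 [284. 143.]
 [361.  97.]
 [354. 182.]]
```

View pics/w2.png

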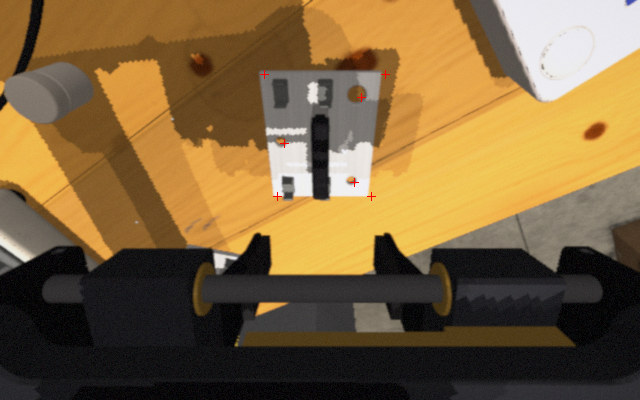

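The view matches the prediction within about 3 px, mostly across the bar, which the grip will centre. Large hole seen at (358,95), small holes at (351,181) and (281,142). Next is the grasp and carrying it over the platform.

```bash
python3 - <<'E'
from fit2 import *
TA=tableT(a)
TA[:3,3]+=TA[:3,:3]@[-.0015,.0007,0]
print(r.movel(tp2(TA,[0,0,.038],Y,TI)[0],rate=.1,threshold=12))
r.gripper_to(0,40); s=r.read_state(); print(s["grip_width"],s["grasp_force"],s["tool_pos"])
r.movel(tp2(TA,[0,0,.16],Y,TI)[0],rate=.12)
T=headT(HEAD)
r.move_pose(*tp2(T,[0,0,.20],Y,TI))
r.movel(tp2(T,[0,0,.085],Y,TI)[0],rate=.1)
r.sleep(.3);s=r.read_state();print(s["time_s"],s["grip_width"],s["wrist_force"].round(1),s["tool_pos"]-tp2(T,[0,0,.085],Y,TI)[0])
X=np.array([(.048,.06,.048),(.048,-.06,.048),(-.048,-.06,.048),(-.048,.06,.048)])+[0,0,.006];
t=eyes.capture("top");cv2.imwrite("pics/top1.png",t);sd=eyes.capture("side");cv2.imwrite("pics/side1.png",sd)
pt=proj("top",X@T[:3,:3].T+T[:3,3]);ps=proj("side",X@T[:3,:3].T+T[:3,3]);print(pt.round(1),ps.round(1))
t=cv2.resize(t[90:240,215:335],None,fx=3.3,fy=3.3,interpolation=2);sd=cv2.resize(sd[170:300,215:335],None,fx=3.3,fy=3.3,interpolation=2)
for P,o,i in((pt,(215,90),t),(ps,(215,170),sd)):
  for u in (P-o)*3.3: cv2.drawMarker(i,tuple(map(int,u.round())),(0,0,255),cv2.MARKER_CROSS,14,1)
h=max(t.shape[0],sd.shape[0]);pad=lambda i:cv2.copyMakeBorder(i,0,h-i.shape[0],0,0,0)
cv2.imwrite("pics/c4.png",np.hstack([pad(t),pad(sd)]))
E
```

```text
False
0.013743800090879305 39.9998289719224 [ 0.52537218 -0.40076075  0.02013365]
11.0917 0.013314898617711495 [-0.7 -0.2 -2.4] [4.20925453e-05 2.31634646e-04 3.75529043e-04]
[[236.4 147.4]
 [296.2 159.1]
 [289.4 202.4]
 [232.  191. ]] [[259.3 226.4]
 [290.3 192.7]
 [328.  222.2]
 [301.5 259.4]]
```

View pics/c4.png

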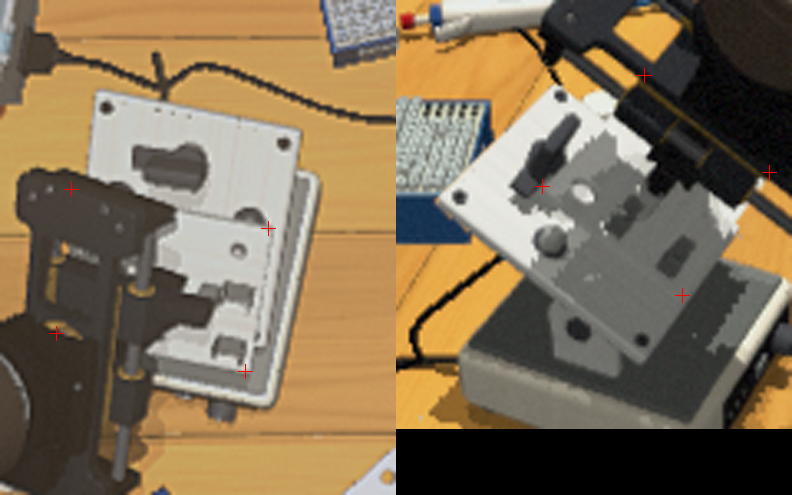

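In the top view the carrier's visible right corners, about (269,228) and (248,370), lie on the predicted crosses, so alignment is good to 1–2 mm. I'll lower it under force guard.

```bash
python3 - <<'E'
from h import *
T=headT(HEAD)
print(r.movel(tp2(T,[0,0,.055],Y,TI)[0],rate=.08,threshold=10))
def loc():
    s=r.read_state();Rt=R.from_euler('xyz',s["orientation"]).as_matrix()
    g=s["tool_pos"]-Rt@[0,0,.019];return (T[:3,:3].T@(g-T[:3,3])*1000).round(2),(T[:3,:3].T@s["wrist_force"]).round(1),s["moment"].round(2),s["time_s"]
print(loc())
print(r.movel(tp2(T,[0,0,.038],Y,TI)[0],rate=.02,threshold=8));print(loc())
E
```

```text
False
(array([ 0.  , -0.26, 54.97]), array([-2.7,  0.4, -2.2]), array([ 1.09,  1.  , -0.04]), 11.7167)
True
(array([-0.88,  1.05, 46.5 ]), array([ 0.2,  1.7, -2.7]), array([1.38, 0.6 , 0.27]), 12.225)
```

It is on the pins' tapers and has been pushed by about (-0.9, +1.0) mm, so I'll follow that offset.

```bash
cat >> h.py <<'E'
def loc(T=headT(HEAD)):
    s=r.read_state();Rt=R.from_euler('xyz',s["orientation"]).as_matrix()
    g=s["tool_pos"]-Rt@[0,0,.019];return (T[:3,:3].T@(g-T[:3,3])*1000).round(2),(T[:3,:3].T@s["wrist_force"]).round(1),s["moment"].round(2),round(s["time_s"],1)
E
python3 - <<'E'
from h import *
T=headT(HEAD);x,y=-.001,.0013
for i in range(5):
    z=loc()[0][2]/1000
    r.movel(tp2(T,[x,y,z+.001],Y,TI)[0],rate=.02)
    hit=r.movel(tp2(T,[x,y,.0375],Y,TI)[0],rate=.02,threshold=15);l=loc();print(hit,x,y,*l)
    if l[0][2]<39: break
    x,y=l[0][:2]/1000
E
```

```text
True -0.001 0.0013 [-1.06  1.56 38.38] [-0.3  1.2  4.1] [ 0.72  0.72 -0.1 ] 13.0
```

```bash
python3 - <<'E'
from h import *
T=headT(HEAD);x,y=loc()[0][:2]/1000
print(r.movel(tp2(T,[x,y,.0355],Y,TI)[0],rate=.02,threshold=15),*loc())
z=loc()[0][2]/1000
r.movel(tp2(T,[x,y,z+.0003],Y,TI)[0],rate=.02)
r.gripper_to(.032);r.sleep(.2);print(*loc())
p,o=tp2(T,[x,y,z],Y,TI);d=R.from_euler('xyz',o).as_matrix()[:,2]
print(r.movel(p-.12*d,rate=.15,threshold=10),*loc())
K=[None if (q:=r.ik(*tp2(T,[.064+x,y,.032],k+Y,t))) is None else (round(k,1),t,q.round(2)) for t in(0,) for k in(0,.8,1.6)]
for k in K:print(k)
for t in (-.3,.3): print(t,[r.ik(*tp2(T,[.064+x,y,.032],k+Y,t)) is not None for k in(-.3,0,.4,.8,1.2,1.6)],[r.ik(*tp2(T,[.064+x,y,.032],k-Y,t)) is not None for k in(-.3,0,.4,.8,1.2,1.6)])
s=r.move_pose(*toolpose(T,[-.01,0,.15],0))
st=r.read_state();im=eyes.capture("wrist");cv2.imwrite("pics/w3.png",im);crop(im,235,80,170,165,3.6,"pics/c5.png")
P=np.array([(.048,.06,.006),(.048,-.06,.006),(-.048,-.06,.006),(-.048,.06,.006)])+[x,y,0]
print(((proj("wrist",P@T[:3,:3].T+T[:3,3],st)-[235,80])*3.6).round(), ((proj("wrist",(T[:3,:3]@[.064+x,y,.041]+T[:3,3]),st)-[235,80])*3.6).round(),st["time_s"])
E
```

```text
True [-1.1   1.63 38.2 ] [-0.6  1.6  3.6] [ 0.84  0.95 -0.19] 13.2
[-1.03  1.55 38.51] [-0.6  0.3  0.3] [ 0.83  0.71 -0.06] 14.3
False [ -1.65  42.15 150.33] [ 0.7 -0.5 -0.8] [0.81 0.73 0.  ] 15.2
None
None
None
-0.3 [True, True, True, False, False, False] [True, True, True, True, True, True]
0.3 [True, False, True, True, True, True] [True, True, True, False, False, False]
[[ 88. 189.]
 [529. 189.]
 [510. 518.]
 [107. 518.]] [[308. 132.]] 16.3333
```

View pics/c5.png

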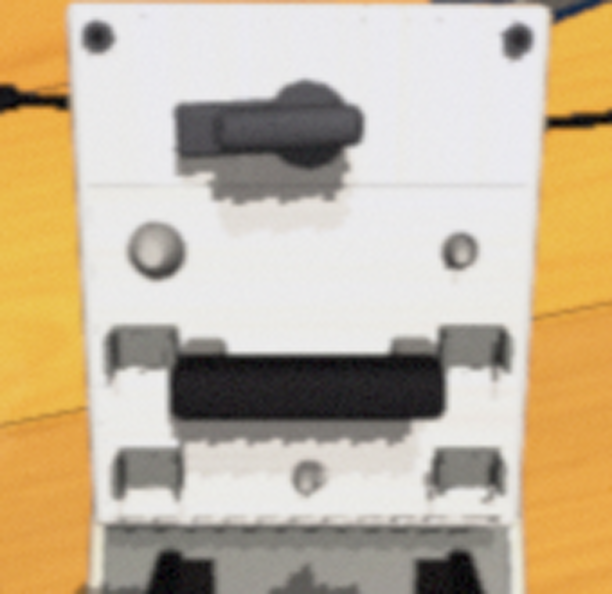

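c5 shows the carrier seated with all three pins through: (157,250), (460,250) and (309,477). The keeper bar runs from (215,128) to (362,122), so it is at about 0 rad. I'll plan the keeper turn with the tool tilted.

```bash
cat > keep.py <<'E'
from h import *
T=headT(HEAD);T[:3,3]+=T[:3,:3]@[-.0011,.0016,0]
def kp(k,z=.041,t=-.3,o=-Y): return tp2(T,[.064-.004*np.sin(k),.004*np.cos(k),z],k+o,t)
ks=np.r_[np.arange(0.05,1.5,.15),1.57]
if __name__=="__main__":
    for t,o in((-.3,-Y),(-.2,-Y),(-.4,-Y),(.3,Y)):
        print(t,o)
        for k in ks[::2]:
            q=r.ik(*kp(k,t=t,o=o));print(round(k,2),None if q is None else q.round(2))
        print("hi",[None if q is None else q.round(2) for q in(r.ik(*kp(.05,.1,t,o)),r.ik(*kp(1.57,.1,t,o)))])
E
python3 keep.py
```

```text
-0.3 -1.5707963267948966
0.05 [ 0.14  0.26 -0.35 -0.31 -0.41  0.04]
0.35 [ 0.14  0.28 -0.3  -0.26 -0.52  0.28]
0.65 [ 0.15  0.3  -0.28 -0.19 -0.61  0.49]
0.95 [ 0.18  0.31 -0.26 -0.09 -0.68  0.67]
1.25 [ 0.21  0.33 -0.27  0.01 -0.72  0.85]
1.57 [ 0.25  0.34 -0.3   0.14 -0.74  1.02]
hi [array([ 0.17,  0.15, -0.38, -0.23, -0.48, -0.07]), array([ 0.27,  0.24, -0.29,  0.14, -0.85,  1.01])]
-0.2 -1.5707963267948966
0.05 [ 0.21  0.25 -0.49  0.06 -0.28 -0.37]
0.35 [ 0.21  0.26 -0.43  0.01 -0.39 -0.02]
0.65 [ 0.21  0.27 -0.4   0.03 -0.47  0.25]
0.95 [ 0.23  0.28 -0.39  0.08 -0.53  0.48]
1.25 [ 0.24  0.29 -0.39  0.16 -0.56  0.7 ]
1.57 [ 0.26  0.3  -0.42  0.26 -0.58  0.9 ]
hi [array([ 0.24,  0.14, -0.49,  0.08, -0.39, -0.41]), array([ 0.29,  0.2 , -0.4 ,  0.24, -0.7 ,  0.91])]
-0.4 -1.5707963267948966
0.05 [ 0.04  0.28 -0.26 -0.56 -0.53  0.32]
0.35 [ 0.06  0.3  -0.21 -0.45 -0.65  0.49]
0.65 [ 0.09  0.32 -0.18 -0.33 -0.74  0.65]
0.95 [ 0.13  0.35 -0.16 -0.21 -0.82  0.8 ]
1.25 [ 0.17  0.36 -0.16 -0.08 -0.87  0.95]
1.57 [ 0.23  0.38 -0.19  0.07 -0.89  1.1 ]
hi [array([ 0.08,  0.17, -0.28, -0.47, -0.58,  0.2 ]), array([ 0.25,  0.28, -0.19,  0.06, -0.99,  1.08])]
0.3 1.5707963267948966
0.05 None
0.35 [ 0.14  0.28 -0.3  -0.26 -0.52 -2.86]
0.65 [ 0.15  0.3  -0.28 -0.19 -0.61 -2.65]
0.95 [ 0.18  0.31 -0.26 -0.09 -0.68 -2.47]
1.25 [ 0.21  0.33 -0.27  0.01 -0.72 -2.29]
1.57 [ 0.25  0.34 -0.3   0.14 -0.74 -2.12]
hi [array([ 0.17,  0.15, -0.38, -0.23, -0.48,  3.07]), array([ 0.27,  0.24, -0.29,  0.14, -0.85, -2.13])]
```

```bash
python3 - <<'E'
from keep import *
r.gripper_to(.035)
r.move_pose(*kp(.02,.11))
print(r.movel(kp(.02)[0],rate=.08,threshold=8),*loc())
r.gripper_to(0,10);s=r.read_state();print(s["grip_width"],s["wrist_force"].round(1))
for k in ks:
    r.move_pose(*kp(k)); f=r.read_state()["wrist_force"]
    if np.linalg.norm(f)>25: print("stop",k,f);break
r.sleep(.2);print(round(k,2),*loc(),r.read_state()["grip_width"])
E
```

```text
False [63.15  5.59 41.29] [0.1 0.2 0.9] [-0.33  1.02 -0.01] 18.6
0.01004052616692114 [-0.9  0.1  2.2]
1.57 [59.14  1.6  41.23] [ 0.6 -1.4  5.5] [-0.32  0.71 -0.09] 22.1 0.009579679765355701
```

Turned to 1.57. I'll release, back off along the tool and take one last look.

```bash
python3 - <<'E'
from keep import *
r.gripper_to(.035)
p,o=kp(1.57);d=R.from_euler('xyz',o).as_matrix()[:,2]
print(r.movel(p-.12*d,rate=.12,threshold=10))
r.move_pose(*toolpose(headT(HEAD),[-.01,0,.16],0))
r.sleep(.3);im=eyes.capture("wrist");tp=eyes.capture("top")
A=cv2.resize(im[70:240,230:410],None,fx=2.2,fy=2.2,interpolation=2);B=cv2.resize(tp[195:295,300:400],None,fx=3.74,fy=3.74,interpolation=2)
cv2.imwrite("pics/c6.png",np.hstack([A,B]));print(r.read_state()["time_s"])
E
```

```text
False
25.075
```

View pics/c6.png

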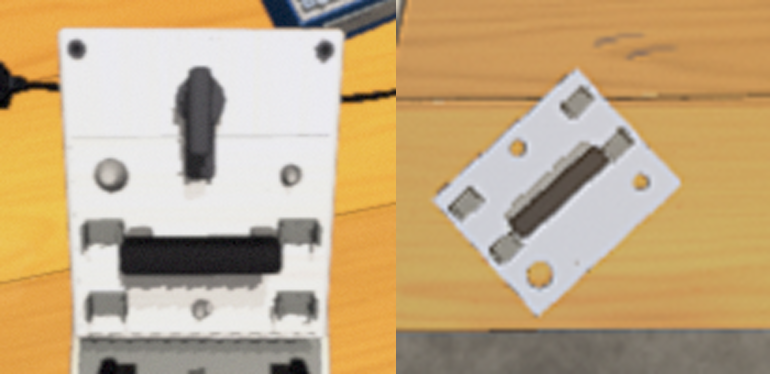

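The keeper nose points straight down the slope, from (202,75) to (197,178), over the carrier's edge. All three pins show through, and carrier_b lies flat and untouched.

```bash
python3 -c "
from workcell import hand_in
print(hand_in())"
```

```text
the job is handed in; nothing more can be done
None
```

I seated carrier_a on all three pins, turned the keeper to about 1.57 rad over its edge, left carrier_b flat on the table, and handed the job in at about 25 s; no verdict came back.

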